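Put right the mixed-up places on a ward supper table

ROBOT

A 7-joint arm with a two-finger parallel gripper is mounted at the origin on the work surface. World frame = base frame: x ahead of the robot, y to its left, z up, the work surface at z = 0. Lengths are in m, angles in rad, forces in N, time in s.
With the tool pointing down it reaches from about 0.425 to 0.925 m from the base axis. Payload 6.8 kg.
Tool frame: the origin (TCP) lies midway between the tips of the shut fingers; the grasp point (between the pads) lies 19 mm behind it; z points along the fingers, y is the line along which they close (so a half turn about z gives the same grasp; the last joint's range is limited). The gripper opens to 85 mm and grips with 20 to 120 N. Pads are 22 mm wide; open, the fingers measure 114 mm over their backs; the gripper's body (76 mm by 85 mm) begins 54 mm behind the grasp point. The pads swing forward as they close: fully open they stand 13 mm farther back than shut.
Start: joints at [1.03, 0.477, 0.022, 1.555, -0.011, 1.109, -0.083], TCP at [0.283, -0.613, 0.231] pointing down, gripper open.
Joint ranges: [-2.96, 2.96], [-0.34, 2.1], [-1.41, 1.46], [0.24, 2.44], [-1.37, 4.51], [0.17, 1.92], [-2.96, 2.96]. Speed limits (rad/s): [2.39, 2.39, 3.14, 3.14, 3.14, 3.14, 3.14].

INTERFACE

Orientations are given as a rotation vector (axis times angle).
In Python, from bench import status, vision, r gives the robot as it stands. The module is installed in compiled form; this text tells all that it offers.
- The arm moves only by the shell command python3 -m handwheel 'ROWS' [OPENING] [FORCE]. ROWS is JSON, a list of rows, each an object with "dp": the shift along the tool's x, y, z in m, a list of three; "delta_rot": the turn, a rotation vector about the tool's x, y, z in rad, a list of three. In form: [{"dp": [x, y, z], "delta_rot": [rx, ry, rz]}, ...]. A call has 1 to 12 rows; each row is the pose to reach, as a shift and turn from the pose commanded when the call began, along the tool's axes at that moment; what a row does not reach only later rows make up. A row lasts 1/8 s, in which the tool goes at most 62.5 mm and 10.7 degrees, less where a joint would pass 70% of its speed; a pose out of reach is approached as far as the arm can. A call with a gripper value outside its range is refused whole. OPENING is the opening, from 0 (shut) to 1 (fully open), set as the call begins (- or left out, the last holds). The fingers move at their own pace and stop on an object; FORCE is the grip in N (left out, the last holds). Time passes only in rows, so rows that repeat a pose let the fingers close. It gives the time, the measured TCP pose, the force, the opening and the grip force at its end, in the units of the state.
- status.get_obs(): the state, without advancing time (a new reading comes with each control period).
- vision.grab_frame(name): name is "scene" or "top"; returns a dict with "img" (384x512x3 uint8, blue, green, red), "fovy" (degrees; the focal length in pixels is half the picture's height over the tangent of half this angle, whatever the lens; pixels are square), "cx", "cy" (the principal point, pixels), "distortion" ([k1, k2, p1, p2, k3] as OpenCV has them; the pictures are not rectified), "world_from_camera" (4x4, takes a point from camera to world coordinates). Camera axes: x right, y up, looking along -z (the intrinsics and any distortion apply to the point x, -y, -z); pixel columns grow to the right and rows downward; lengths in m; the calibration is good to about 2 mm. A picture is of the moment at which its call begins. There is no depth.
- r.hand_in(): hands the job in; it is judged then, once.
The state is a dict: "clock": time; "joints": joint angles; "qvel": joint speeds; "tau": joint torques, N m; "tcp_pos": TCP position; "orientation": TCP orientation; "contact_force": force on the tool from outside, world axes, zero at the start; "moment": the same for the moment, N m; "grip_width": finger opening in m; "gripper_force": force on a finger pad.
Only numpy, scipy, OpenCV 4.12 (cv2) and the standard library are available. Lean on these libraries where they do the work, as an engineer would, in place of code of your own. Each camera call takes 0.05 s, during which the arm holds its last target. There are 200 camera calls.

TASK

The lidded mug, the drink carton and the pudding tub have each been served on the wrong pad. Put the mug on the round pad, the carton on the square pad and the tub on the oblong pad, each standing upright in the middle of its pad; the empty hexagonal pad is free for parking something meanwhile. Set things down gently, without dropping or tipping them, and leave the shaker, the pill bottle and the glasses case where they are.

Things in the scene. Friction and masses are not known exactly. Their poses are not given: they have to be found in the camera images.
- mug: Lidded mug: maroon barrel 64 mm in diameter, straight from 14 mm up (foot 54 mm); fixed white lid, flush with the barrel, 74 to 82 mm high, then a collar 50 mm in diameter up to the top at 90 mm. One handle along its +y, to 61 mm from the axis, 18 to 71 mm high. About 300 g. Origin: centre of its underside; z up. Starts on the square pad, any yaw.
- carton: Small gable-topped drink carton, cream with a green band, rigid: body 56 x 56 mm (sides along its x and y), vertical walls up to 64 mm, then a roof sloping to a ridge along y at 86 mm, the top. About 220 g. Origin: centre of its underside; z up. Starts on the oblong pad, any yaw.
- tub: Round white pudding tub with a flat foil lid: straight wall 60 mm in diameter, 42 mm high; the thin pull tab on the lid cannot be felt. About 120 g, rigid. Origin: centre of its underside; z up. Starts on the round pad, at any yaw.
- round_pad: Round pad, 114 mm in diameter: the mug's place. Fixed, cannot be moved, flat and without a rim, 6 mm thick, grey-green plastic like all four pads. Origin: centre of its underside on the table; z up. 
- square_pad: Square pad, 104 x 104 mm: the carton's place. Fixed, cannot be moved, flat and without a rim, 6 mm thick, grey-green plastic like all four pads. Origin: centre of its underside on the table; z up. 
- oblong_pad: Oblong pad, 84 mm along its x and 140 mm along its y: the tub's place. Fixed, cannot be moved, flat and without a rim, 6 mm thick, grey-green plastic like all four pads. Origin: centre of its underside on the table; z up. 
- hexagon_pad: Hexagonal pad, 116 mm across the corners (100 mm across the flats), empty at the start: a free spot on which a thing may be stood meanwhile. Fixed, cannot be moved, flat and without a rim, 6 mm thick, grey-green plastic like all four pads. Origin: centre of its underside on the table; z up. 
- shaker: Steel salt shaker standing among the pads, 38 mm in diameter and 63 mm high, loose, to be left alone. Origin: centre of its underside.
- pill_bottle: Amber pill bottle with a white cap, 38 mm in diameter and 62 mm high, loose, to be left alone. Origin: centre of its underside.
- glasses_case: Dark glasses case lying flat, 155 (its x) x 58 (its y) x 34 mm high, loose, to be left alone. Origin: centre of its underside.
Mind the look-alikes: they are no part of the job. What is shaped like the round_pad but black or orange is not meant.

How it is judged:
At the end, for the whole second after the job is handed in: The mug stands on the round pad, the carton on the square pad and the tub on the oblong pad, each upright (within 0.1 rad), its axis within 15 mm of the pad's centre, its underside on the pad, released and at rest (horizontal distance between mug and round_pad below 0.015 m and z of mug in the frame of round_pad between 0.002 and 0.01 m and angle between each of mug, carton, tub's own z axis and vertical below 0.1 rad and linear speed of each of mug, carton, tub below 0.02 m/s and contact force between each of mug, carton, tub and the fingers below 0.05 N and horizontal distance between carton and square_pad below 0.015 m and z of carton in the frame of square_pad between 0.002 and 0.01 m and horizontal distance between tub and oblong_pad below 0.015 m and z of tub in the frame of oblong_pad between 0.002 and 0.01 m); the robot touches nothing.
It fails at once if the mug, the carton or the tub is tipped more than 40 degrees from upright (angle between any of mug, carton, tub's own z axis and vertical above 0.7 rad).
It fails at once if the mug, the carton or the tub is dropped or thrown (faster than 0.7 m/s, as after a fall of 25 mm, with no finger touching it) ((linear speed of mug above 0.7 m/s and contact force between mug and the fingers below 0.05 N) or (linear speed of carton above 0.7 m/s and contact force between carton and the fingers below 0.05 N) or (linear speed of tub above 0.7 m/s and contact force between tub and the fingers below 0.05 N)).
It fails at once if the shaker, the pill bottle or the glasses case is shifted by more than 25 mm or knocked over (distance of any of shaker, pill_bottle, glasses_case from where it was at the start of the episode above 0.025 m or angle between any of shaker, pill_bottle, glasses_case's own z axis and vertical above 0.5 rad).
It also fails if it takes over 112 s, if anything falls off the work surface, if the arm or the gripper's body presses on something with over 40 N, if the wrist force passes 120 N, or if a joint passes its speed limit or range.

## Working session

There is one attempt and no reset: what is moved stays moved. The work goes in short steps, Python scripts to look and compute and a shell command to move; the robot and the scene stay as the last step left them, time stands still between calls to the robot, and variables do not carry over. Pictures are saved under pics/ and viewed, at most 14 in all, crops included, and the job is handed in when it is done.

```bash
mkdir -p pics
cat > h.py <<'E'
import numpy as np,cv2
from bench import status,vision
from scipy.spatial.transform import Rotation as R
def grab(n):
    f=vision.grab_frame(n); np.save(f'/tmp/{n}.npy',f,allow_pickle=True); return f
def load(n): return np.load(f'/tmp/{n}.npy',allow_pickle=True).item()
def K(f):
    h=f['img'].shape[0]; fl=h/2/np.tan(np.radians(f['fovy'])/2)
    return np.array([[fl,0,f['cx']],[0,fl,f['cy']],[0,0,1.]])
def ray(f,uv):
    p=cv2.undistortPoints(np.array([[uv]],float),K(f),np.array(f['distortion'],float))[0,0]
    T=np.array(f['world_from_camera']); d=T[:3,:3]@np.array([p[0],-p[1],-1]); return T[:3,3],d
def onz(f,uv,z):
    o,d=ray(f,uv); return o+d*(z-o[2])/d[2]
def proj(f,P):
    T=np.array(f['world_from_camera']); c=(np.atleast_2d(P)-T[:3,3])@T[:3,:3]; c=c*[1,-1,-1]
    return cv2.projectPoints(c,np.zeros(3),np.zeros(3),K(f),np.array(f['distortion'],float))[0][:,0]
def tri(f1,u1,f2,u2):
    o1,d1=ray(f1,u1);o2,d2=ray(f2,u2)
    s=np.linalg.lstsq(np.c_[d1,-d2],o2-o1,rcond=None)[0]
    a=o1+d1*s[0];b=o2+d2*s[1]; return (a+b)/2,np.linalg.norm(a-b)
E
python3 - <<'E'
from h import *
for n in('scene','top'):
    f=grab(n); cv2.imwrite(f'pics/{n}0.png',cv2.resize(f['img'],(800,600),interpolation=cv2.INTER_CUBIC)); print(n,f['fovy'],f['distortion'],np.round(f['world_from_camera'],3).tolist())
s=status.get_obs(); print({k:np.round(v,3).tolist() for k,v in s.items()})
E
```

```text
scene 49.062120692089984 [-0.12759316  0.          0.          0.          0.        ] [[0.868, -0.272, 0.415, 0.98], [0.496, 0.454, -0.74, -0.709], [0.013, 0.848, 0.529, 0.665], [0.0, 0.0, 0.0, 1.0]]
top 43.8124028823035 [-0.0298848  0.         0.         0.         0.       ] [[-0.025, 0.998, -0.051, 0.423], [-1.0, -0.026, -0.003, 0.13], [-0.004, 0.051, 0.999, 1.664], [0.0, 0.0, 0.0, 1.0]]
{'clock': 0.1, 'joints': [1.03, 0.478, 0.022, 1.556, -0.011, 1.109, -0.083], 'qvel': [-0.001, -0.001, 0.0, -0.001, -0.0, -0.0, 0.0], 'tau': [0.005, -59.776, 1.614, -28.195, 0.013, 0.005, 0.0], 'tcp_pos': [0.283, -0.612, 0.23], 'orientation': [-3.067, -0.674, 0.001], 'contact_force': [0.22, 0.466, 0.343], 'moment': [0.02, 0.017, -0.019], 'gripper_force': 0.0, 'grip_width': 0.085}
```

View pics/top0.png

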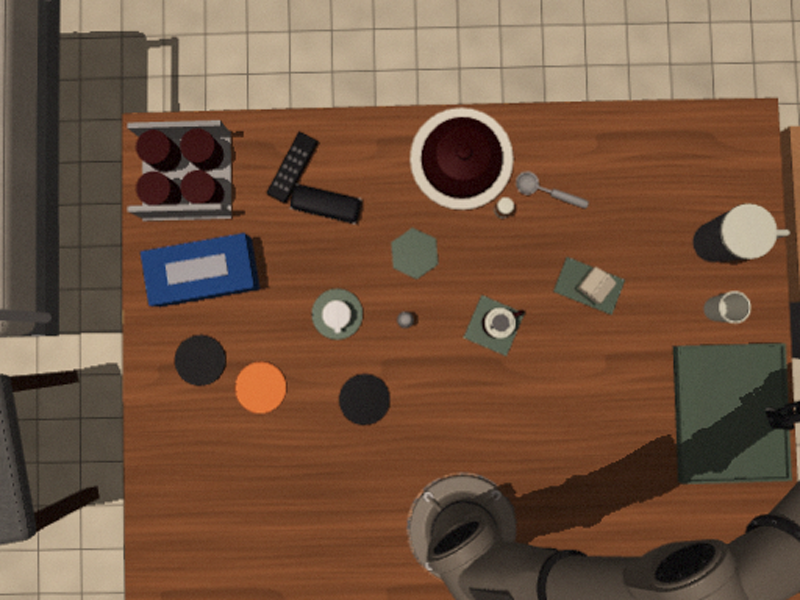

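View pics/scene0.png

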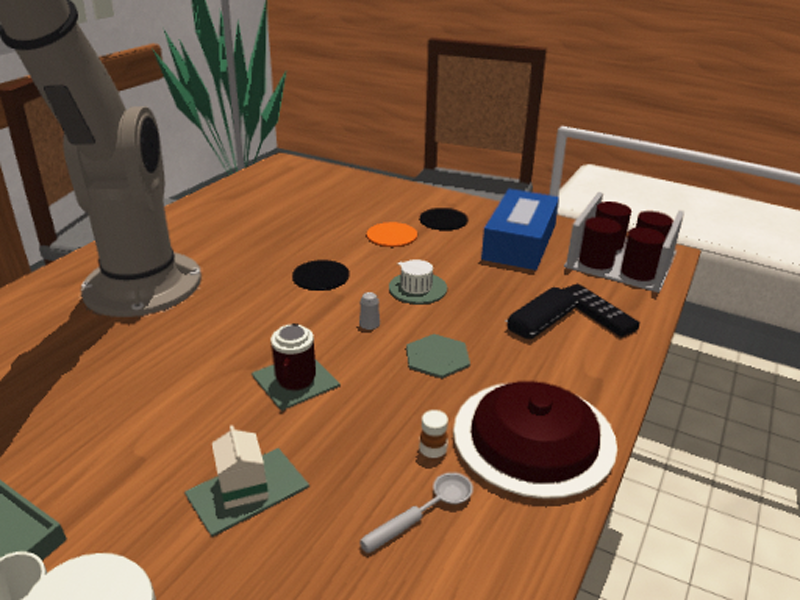

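Top view, 800x600 pixels:
- **Mug:** (499,322). The jars in the rack at (160–200,150–190) look similar.
- **Carton:** (597,286).
- **Tub:** (337,314).
- **Round pad:** grey-green at (337,314). The discs at (200,360) and (364,399) are black and the one at (261,387) is orange, so none of them is meant.
- **Hexagonal pad:** (415,253).
- **Shaker:** (406,319).
- **Pill bottle:** (506,206).

I'll check these in close crops.

Run:
```python
from h import *
f=load('top'); c=f['img'][140:236,192:404]; cv2.imwrite('pics/topc.png',cv2.resize(c,None,fx=3.75,fy=3.75,interpolation=cv2.INTER_CUBIC))
f=load('scene'); c=f['img'][150:350,110:310]; cv2.imwrite('pics/scc.png',cv2.resize(c,None,fx=3,fy=3,interpolation=cv2.INTER_CUBIC))
```

```text
(no output)
```

View pics/topc.png

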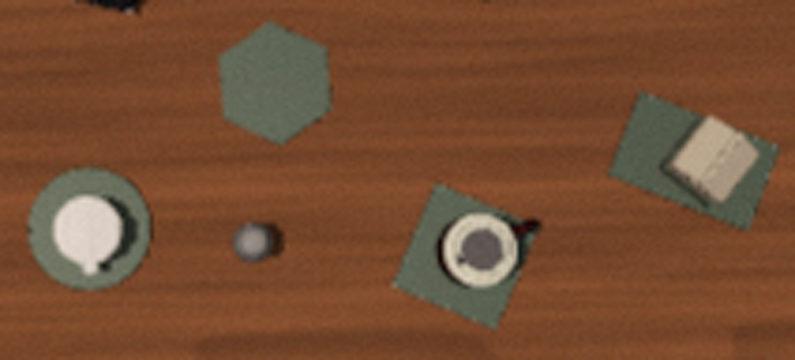

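View pics/scc.png

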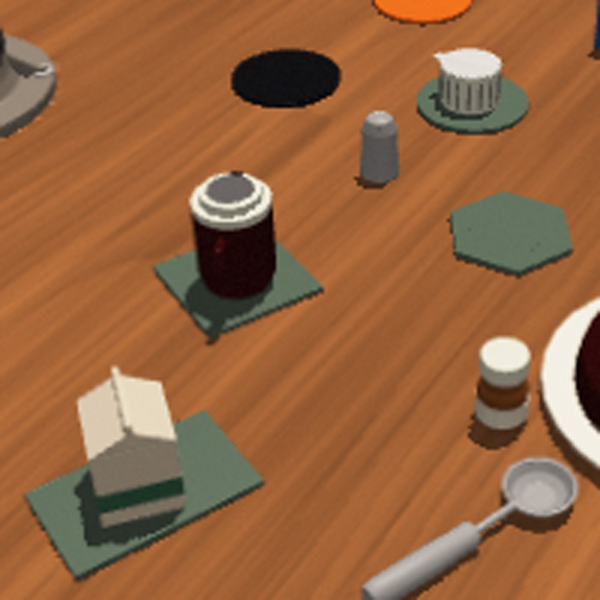

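Close crops confirm the choice: the mug is on the square pad with its handle at top-crop (535,225), the carton is on the oblong pad and the tub is on the grey-green round pad. Next I triangulate heights from both views.

Run:
```python
from h import *
t=load('top');s=load('scene')
A=lambda u,v:(191.6+(u+.5)/3.75,139.6+(v+.5)/3.75)
A=lambda u,v:(192+(u+.5)/3.75-.5,140+(v+.5)/3.75-.5)
B=lambda u,v:(110+(u+.5)/3-.5,150+(v+.5)/3-.5)
m=lambda L:np.mean(L,0)
hexT=m([(271,21),(327,48),(332,105),(282,144),(224,117),(219,58)]);hexS=m([(506,192),(568,216),(573,247),(518,274),(453,253),(450,222)])
obT=m([(642,92),(778,146),(746,230),(609,173)]);obS=m([(205,411),(263,482),(80,577),(26,497)])
for n,a,b in [('hex',hexT,hexS),('round',(89.5,229.5),(473,102)),('obl',obT,obS),('sqL',(393,286),(155,268)),('sqR',(496,328),(155,268)),('sqfar',(537,230),(322,290)),('sq1',(440,184),(322,290)),('sqB',(537,230),(217,333)),
 ('tublid',(88,230),(471,63)),('mugtop',(482,249),(234,187)),('ridge1',(740,133),(128,430)),('ridge2',(694,183),(115,370)),('shaker',(253,242),(379,118))]:
    P,e=tri(t,A(*a),s,B(*b)); print(n,np.round(P*1000),round(e*1000,1))
print('by plane')
Z=lambda p,z:np.round(onz(t,A(*p),z)*1000,1)[:2]
for n,p,z in [('hex',hexT,.006),('round',(89.5,229.5),.006),('obl',obT,.006),('sq',m([(440,184),(537,230),(496,328),(393,286)]),.006),('tub',(88,230),.048),('mug',(481,249.5),.088),('handle',(535,226),.07),('r1',(740,133),.092),('r2',(694,183),.092),('shaker',(253,242),.063),
 ('eaves',m([(712,115),(760,157),(722,205),(668,160)]),.075)]: print(n,Z(p,z))
for p in [(440,184),(537,230),(496,328),(393,286)]: print(Z(p,.006))
for p in [(642,92),(778,146),(746,230),(609,173)]: print(Z(p,.006))
```

```text
hex [612.  88.  -0.] 4.7
round [479. 265.  -0.] 5.4
obl [ 528. -299.   -0.] 3.5
sqL [384. -49. -33.] 88.1
sqR [ 378. -109.    1.] 5.6
sqfar [ 503. -120.   42.] 91.8
sq1 [513. -61.   2.] 6.6
sqB [ 470. -148.    2.] 11.4
tublid [476. 263.  46.] 4.8
mugtop [450. -85.  96.] 6.7
ridge1 [ 545. -319.   86.] 3.2
ridge2 [ 501. -278.   83.] 0.4
shaker [461. 114.  57.] 4.3
by plane
hex [608.7  87.3]
round [476.1 263.5]
obl [ 526.1 -298.8]
sq [441.8 -84.7]
tub [474.3 261.5]
mug [447.1 -87. ]
handle [ 467.  -138.3]
r1 [ 543.7 -318.3]
r2 [ 500.7 -276. ]
shaker [459.4 113. ]
eaves [ 522.2 -300.4]
[510.  -62.3]
[ 465.1 -150.8]
[ 375.6 -109.9]
[416.7 -15.9]
[ 590.9 -253. ]
[ 537.3 -377.9]
[ 460.1 -344.9]
[ 516.2 -219.5]
```

```bash
cat > g.py <<'E'
import sys
from h import *
# usage: g.py x y z psi_deg [more targets...] -> tool-frame shift from the present pose
o=status.get_obs(); p=np.array(o['tcp_pos']); Rm=R.from_rotvec(o['orientation'])
a=list(map(float,sys.argv[1:]))
y=Rm.as_matrix()[:,1]
print('t',round(o['clock'],2),'tcp',np.round(p,4),'psi',round(np.degrees(np.arctan2(y[1],y[0])),1),'w',round(o['grip_width'],4),'gf',round(o['gripper_force'],1),'F',np.round(o['contact_force'],1),'j7',round(o['joints'][6],2))
for i in range(0,len(a),4):
    t=np.array(a[i:i+3]); c,s=np.cos(np.radians(a[i+3])),np.sin(np.radians(a[i+3]))
    M=R.from_matrix(np.array([[-s,c,0],[c,s,0],[0,0,-1]]))
    print('dp',np.round(Rm.inv().apply(t-p),4).tolist(),'rot',np.round((Rm.inv()*M).as_rotvec(),3).tolist(),'dist',round(np.linalg.norm(t-p),3))
E
python3 g.py .5 -.15 .22 -18 .475 .262 .17 29
```

```text
t 0.1 tcp [ 0.2829 -0.6123  0.2304] psi -65.2 w 0.0853 gf 0.0 F [0.2 0.5 0.3] j7 -0.08
dp [0.391, -0.3286, 0.0109] rot [-0.002, -0.001, -0.824] dist 0.511
dp [0.5411, -0.713, 0.0615] rot [-0.001, -0.001, -1.644] dist 0.897
```

```bash
python3 -m handwheel '[{"dp":[0.03,-0.025,0],"delta_rot":[0,0,-0.08]},{"dp":[0.08,-0.065,0],"delta_rot":[0,0,-0.18]},{"dp":[0.12,-0.1,0],"delta_rot":[0,0,-0.28]},{"dp":[0.16,-0.135,0],"delta_rot":[0,0,-0.37]},{"dp":[0.2,-0.17,0.01],"delta_rot":[0,0,-0.46]},{"dp":[0.24,-0.2,0.01],"delta_rot":[0,0,-0.55]},{"dp":[0.28,-0.235,0.01],"delta_rot":[0,0,-0.63]},{"dp":[0.33,-0.275,0.01],"delta_rot":[0,0,-0.72]},{"dp":[0.37,-0.31,0.01],"delta_rot":[0,0,-0.8]},{"dp":[0.39,-0.33,0.01],"delta_rot":[0,0,-0.824]},{"dp":[0.39,-0.33,0.01],"delta_rot":[0,0,-0.824]}]' 1
python3 g.py .475 .262 .16 29
```

```text
clock: 1.48
tcp_pos: [0.4994, -0.1469, 0.2211]
orientation: [-2.536, -1.853, -0.001]
contact_force: [-0.2, -0.6, -0.1]
grip_width: 0.0854
gripper_force: 0.0
t 1.48 tcp [ 0.4994 -0.1469  0.2211] psi -17.7 w 0.0854 gf 0.0 F [-0.2 -0.6 -0.1] j7 -0.25
dp [0.382, -0.1475, 0.0615] rot [0.0, -0.001, -0.815] dist 0.414
```

```bash
python3 -m handwheel '[{"dp":[0.03,-0.01,0],"delta_rot":[0,0,-0.07]},{"dp":[0.07,-0.025,0.01],"delta_rot":[0,0,-0.16]},{"dp":[0.12,-0.045,0.02],"delta_rot":[0,0,-0.26]},{"dp":[0.17,-0.065,0.03],"delta_rot":[0,0,-0.36]},{"dp":[0.22,-0.085,0.03],"delta_rot":[0,0,-0.47]},{"dp":[0.27,-0.105,0.04],"delta_rot":[0,0,-0.57]},{"dp":[0.32,-0.125,0.05],"delta_rot":[0,0,-0.68]},{"dp":[0.36,-0.14,0.06],"delta_rot":[0,0,-0.77]},{"dp":[0.382,-0.148,0.06],"delta_rot":[0,0,-0.815]},{"dp":[0.382,-0.148,0.06],"delta_rot":[0,0,-0.815]},{"dp":[0.382,-0.148,0.06],"delta_rot":[0,0,-0.815]}]'
python3 - <<'E'
from h import *
for n in('top','scene'):
    f=grab(n)
t=load('top');s=load('scene')
a=cv2.resize(t['img'][160:250,170:270],(400,360),interpolation=cv2.INTER_CUBIC)
b=cv2.resize(s['img'][100:220,200:333],(399,360),interpolation=cv2.INTER_CUBIC)
cv2.imwrite('pics/ab1.png',np.hstack([a,b]))
E
python3 g.py .475 .262 .016 29
```

```text
clock: 2.85
tcp_pos: [0.4766, 0.2573, 0.1614]
orientation: [1.605, 2.699, -0.002]
contact_force: [-0.5, -0.2, 0.2]
grip_width: 0.0857
gripper_force: 0.0
t 2.95 tcp [0.4767 0.2573 0.1614] psi 28.5 w 0.0853 gf 0.0 F [ 0.  -0.2 -0.7] j7 -0.4
dp [0.0052, 0.0008, 0.1454] rot [-0.0, 0.001, -0.009] dist 0.146
```

View pics/ab1.png

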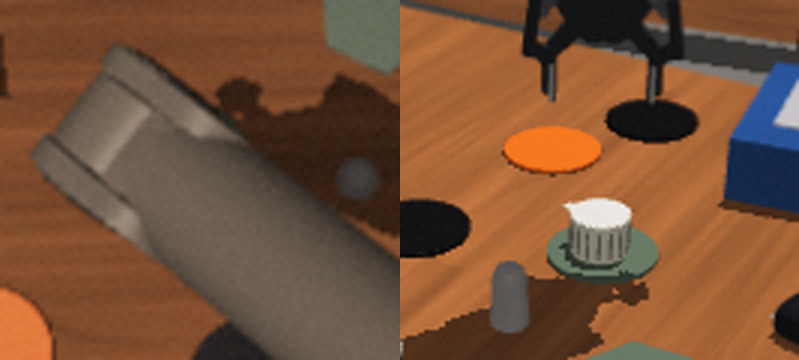

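The gripper is centred over the tub: finger midpoint and tub are both at about u=600 in the scene half. I go down and grip.

```bash
python3 -m handwheel '[{"dp":[0.005,0,0.03],"delta_rot":[0,0,0]},{"dp":[0.005,0,0.07],"delta_rot":[0,0,0]},{"dp":[0.005,0,0.1],"delta_rot":[0,0,0]},{"dp":[0.005,0,0.12],"delta_rot":[0,0,0]},{"dp":[0.005,0,0.135],"delta_rot":[0,0,0]},{"dp":[0.005,0,0.144],"delta_rot":[0,0,0]},{"dp":[0.005,0,0.144],"delta_rot":[0,0,0]}]' 1
python3 -m handwheel '[{"dp":[0,0,0],"delta_rot":[0,0,0]},{"dp":[0,0,0],"delta_rot":[0,0,0]},{"dp":[0,0,0],"delta_rot":[0,0,0]},{"dp":[0,0,0],"delta_rot":[0,0,0]},{"dp":[0,0,0],"delta_rot":[0,0,0]},{"dp":[0,0,0],"delta_rot":[0,0,0]}]' 0 40
python3 g.py .475 .262 .12 29
```

```text
clock: 3.82
tcp_pos: [0.4736, 0.2638, 0.0172]
orientation: [-1.602, -2.703, 0.0]
contact_force: [0.3, -0.1, 0.6]
grip_width: 0.0855
gripper_force: 0.0
clock: 4.58
tcp_pos: [0.4744, 0.2643, 0.0184]
orientation: [1.601, 2.702, 0.003]
contact_force: [-0.6, -0.5, 5.2]
grip_width: 0.0592
gripper_force: 42.6
t 4.58 tcp [0.4744 0.2643 0.0184] psi 28.7 w 0.0592 gf 42.6 F [-0.6 -0.5  5.2] j7 -0.57
dp [-0.0023, -0.0003, -0.1016] rot [0.002, 0.0, -0.005] dist 0.102
```

```bash
python3 -m handwheel '[{"dp":[0,0,-0.01],"delta_rot":[0,0,0]},{"dp":[0,0,-0.03],"delta_rot":[0,0,0]},{"dp":[0,0,-0.06],"delta_rot":[0,0,0]},{"dp":[0,0,-0.08],"delta_rot":[0,0,0]},{"dp":[0,0,-0.1],"delta_rot":[0,0,0]},{"dp":[0,0,-0.11],"delta_rot":[0,0,0]},{"dp":[0,0,-0.11],"delta_rot":[0,0,0]}]' 0 40
python3 g.py .610 .088 .12 9
```

```text
clock: 5.45
tcp_pos: [0.4739, 0.2638, 0.1278]
orientation: [1.601, 2.702, 0.001]
contact_force: [-0.1, 1.0, -1.6]
grip_width: 0.0587
gripper_force: 43.4
t 5.45 tcp [0.4739 0.2638 0.1278] psi 28.7 w 0.0587 gf 43.4 F [-0.1  1.  -1.6] j7 -0.45
dp [-0.2196, 0.035, 0.0079] rot [0.001, -0.0, 0.344] dist 0.223
```

```bash
python3 -m handwheel '[{"dp":[-0.02,0.003,0],"delta_rot":[0,0,0.03]},{"dp":[-0.055,0.009,0],"delta_rot":[0,0,0.08]},{"dp":[-0.09,0.014,0],"delta_rot":[0,0,0.14]},{"dp":[-0.13,0.021,0],"delta_rot":[0,0,0.2]},{"dp":[-0.17,0.027,0],"delta_rot":[0,0,0.27]},{"dp":[-0.2,0.032,0],"delta_rot":[0,0,0.32]},{"dp":[-0.217,0.035,0],"delta_rot":[0,0,0.344]},{"dp":[-0.22,0.035,0],"delta_rot":[0,0,0.344]},{"dp":[-0.22,0.035,0],"delta_rot":[0,0,0.344]},{"dp":[-0.22,0.035,0],"delta_rot":[0,0,0.344]}]'
python3 g.py .610 .088 .019 9
```

```text
clock: 6.7
tcp_pos: [0.6092, 0.0893, 0.1274]
orientation: [-2.037, -2.391, -0.0]
contact_force: [1.0, 0.2, -1.3]
grip_width: 0.0589
gripper_force: 43.3
t 6.7 tcp [0.6092 0.0893 0.1274] psi 9.1 w 0.0589 gf 43.3 F [ 1.   0.2 -1.3] j7 -0.35
dp [-0.0015, 0.0006, 0.1084] rot [-0.0, -0.001, 0.002] dist 0.108
```

```bash
python3 -m handwheel '[{"dp":[0,0,0.02],"delta_rot":[0,0,0]},{"dp":[0,0,0.05],"delta_rot":[0,0,0]},{"dp":[0,0,0.08],"delta_rot":[0,0,0]},{"dp":[0,0,0.095],"delta_rot":[0,0,0]},{"dp":[0,0,0.102],"delta_rot":[0,0,0]},{"dp":[0,0,0.105],"delta_rot":[0,0,0]},{"dp":[0,0,0.107],"delta_rot":[0,0,0]},{"dp":[0,0,0.108],"delta_rot":[0,0,0]},{"dp":[0,0,0.109],"delta_rot":[0,0,0]},{"dp":[0,0,0.109],"delta_rot":[0,0,0]}]'
python3 g.py .610 .088 .019 9
```

```text
clock: 7.95
tcp_pos: [0.6101, 0.0876, 0.0185]
orientation: [2.04, 2.388, 0.001]
contact_force: [-0.8, -0.1, -1.1]
grip_width: 0.0586
gripper_force: 43.4
t 7.95 tcp [0.6101 0.0876 0.0185] psi 9.0 w 0.0586 gf 43.4 F [-0.8 -0.1 -1.1] j7 -0.43
dp [0.0004, -0.0001, -0.0005] rot [0.0, 0.0, -0.0] dist 0.001
```

Not in contact yet, so I lower it in 1 mm steps.

```bash
python3 -m handwheel '[{"dp":[0,0,0.001],"delta_rot":[0,0,0]},{"dp":[0,0,0.001],"delta_rot":[0,0,0]},{"dp":[0,0,0.002],"delta_rot":[0,0,0]},{"dp":[0,0,0.002],"delta_rot":[0,0,0]}]'
```

```text
clock: 8.45
tcp_pos: [0.6102, 0.0876, 0.0184]
orientation: [2.04, 2.388, -0.0]
contact_force: [-6.5, -2.7, 16.2]
grip_width: 0.0587
gripper_force: 45.3
```

```bash
python3 -m handwheel '[{"dp":[0,0,-0.002],"delta_rot":[0,0,0]},{"dp":[0,0,-0.002],"delta_rot":[0,0,0]},{"dp":[0,0,-0.002],"delta_rot":[0,0,0]},{"dp":[0,0,-0.002],"delta_rot":[0,0,0]},{"dp":[0,0,-0.002],"delta_rot":[0,0,0]},{"dp":[0,0,-0.002],"delta_rot":[0,0,0]}]' 1
python3 -m handwheel '[{"dp":[0,0,-0.01],"delta_rot":[0,0,0]},{"dp":[0,0,-0.04],"delta_rot":[0,0,0]},{"dp":[0,0,-0.09],"delta_rot":[0,0,0]},{"dp":[0,0,-0.13],"delta_rot":[0,0,0]},{"dp":[0,0,-0.14],"delta_rot":[0,0,0]},{"dp":[0,0,-0.14],"delta_rot":[0,0,0]}]'
python3 g.py .448 -.086 .16 21
```

```text
clock: 9.2
tcp_pos: [0.6099, 0.0876, 0.0182]
orientation: [-2.04, -2.389, 0.0]
contact_force: [-1.3, -0.2, -0.0]
grip_width: 0.0855
gripper_force: 0.0
clock: 9.95
tcp_pos: [0.6102, 0.0876, 0.159]
orientation: [2.04, 2.388, 0.001]
contact_force: [-0.1, 0.1, 0.5]
grip_width: 0.0852
gripper_force: 0.0
t 9.95 tcp [0.6102 0.0876 0.159 ] psi 9.0 w 0.0852 gf 0.0 F [-0.1  0.1  0.5] j7 -0.34
dp [-0.1461, -0.1873, -0.0012] rot [0.001, 0.0, -0.21] dist 0.238
```

```bash
python3 -m handwheel '[{"dp":[-0.02,-0.026,0],"delta_rot":[0,0,-0.03]},{"dp":[-0.05,-0.064,0],"delta_rot":[0,0,-0.07]},{"dp":[-0.08,-0.103,0],"delta_rot":[0,0,-0.12]},{"dp":[-0.11,-0.141,0],"delta_rot":[0,0,-0.16]},{"dp":[-0.135,-0.173,0],"delta_rot":[0,0,-0.19]},{"dp":[-0.146,-0.187,0],"delta_rot":[0,0,-0.21]},{"dp":[-0.146,-0.187,0],"delta_rot":[0,0,-0.21]},{"dp":[-0.146,-0.187,0],"delta_rot":[0,0,-0.21]},{"dp":[-0.146,-0.187,0],"delta_rot":[0,0,-0.21]}]'
python3 - <<'E'
from h import *
for n in('top','scene'):
    f=grab(n)
t=load('top');s=load('scene')
a=cv2.resize(t['img'][140:230,190:290],(400,360),interpolation=cv2.INTER_CUBIC)
b=cv2.resize(s['img'][160:280,120:253],(399,360),interpolation=cv2.INTER_CUBIC)
cv2.imwrite('pics/ab2.png',np.hstack([a,b]))
E
python3 g.py .448 -.086 .036 21
```

```text
clock: 11.08
tcp_pos: [0.4487, -0.0848, 0.1581]
orientation: [-1.777, -2.591, -0.001]
contact_force: [1.5, -0.1, -0.2]
grip_width: 0.0853
gripper_force: 0.0
t 11.18 tcp [ 0.4486 -0.085   0.1582] psi 21.1 w 0.0853 gf 0.0 F [ 0.1  0.1 -0.9] j7 0.23
dp [-0.0008, -0.0009, 0.1222] rot [0.0, -0.0, 0.002] dist 0.122
```

View pics/ab2.png

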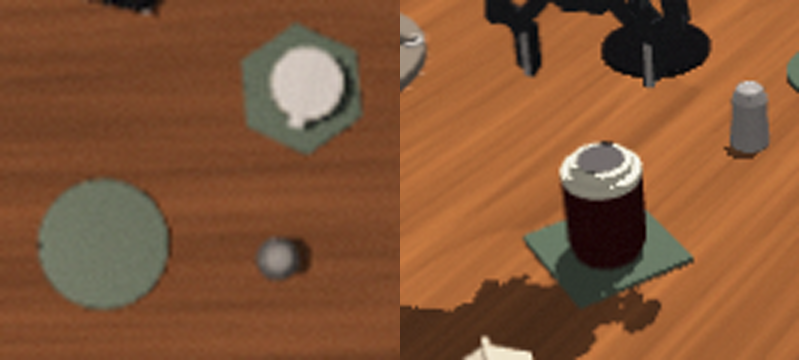

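The tub stands upright on the hexagonal pad (lid at left-half (306,84)), the round pad is clear (103,243) and the fingers straddle the mug. I go down on the mug.

```bash
python3 -m handwheel '[{"dp":[0,-0.001,0.02],"delta_rot":[0,0,0]},{"dp":[0,-0.001,0.05],"delta_rot":[0,0,0]},{"dp":[0,-0.001,0.075],"delta_rot":[0,0,0]},{"dp":[0,-0.001,0.095],"delta_rot":[0,0,0]},{"dp":[0,-0.001,0.11],"delta_rot":[0,0,0]},{"dp":[0,-0.001,0.12],"delta_rot":[0,0,0]},{"dp":[0,-0.001,0.122],"delta_rot":[0,0,0]},{"dp":[0,-0.001,0.122],"delta_rot":[0,0,0]}]' 1
python3 -m handwheel '[{"dp":[0,0,0],"delta_rot":[0,0,0]},{"dp":[0,0,0],"delta_rot":[0,0,0]},{"dp":[0,0,0],"delta_rot":[0,0,0]},{"dp":[0,0,0],"delta_rot":[0,0,0]},{"dp":[0,0,0],"delta_rot":[0,0,0]},{"dp":[0,0,0],"delta_rot":[0,0,0]}]' 0 50
python3 - <<'E'
from h import *
t=load('top')
for n,p,z in [('round',(103,243),.006),('tub',(306,84),.048),('hex',(301,89),.006)]:
    print(n,np.round(onz(t,(190+p[0]/4-.4,140+p[1]/4-.4),z)*1000,1))
E
python3 g.py
```

```text
clock: 12.18
tcp_pos: [0.4474, -0.0862, 0.0366]
orientation: [1.779, 2.589, 0.0]
contact_force: [0.2, 0.7, -0.1]
grip_width: 0.0854
gripper_force: 0.0
clock: 12.92
tcp_pos: [0.4483, -0.0861, 0.0374]
orientation: [1.778, 2.588, 0.002]
contact_force: [-1.0, 1.1, 7.3]
grip_width: 0.0634
gripper_force: 53.5
round [477.8 264.    6. ]
tub [607.1  85.2  48. ]
hex [607.7  88.5   6. ]
t 12.93 tcp [ 0.4483 -0.0861  0.0374] psi 21.0 w 0.0634 gf 53.5 F [-1.   1.1  7.3] j7 0.04
```

```bash
python3 -m handwheel '[{"dp":[0,0,-0.01],"delta_rot":[0,0,0]},{"dp":[0,0,-0.03],"delta_rot":[0,0,0]},{"dp":[0,0,-0.06],"delta_rot":[0,0,0]},{"dp":[0,0,-0.085],"delta_rot":[0,0,0]},{"dp":[0,0,-0.1],"delta_rot":[0,0,0]},{"dp":[0,0,-0.1],"delta_rot":[0,0,0]},{"dp":[0,0,-0.1],"delta_rot":[0,0,0]}]' 0 50
python3 g.py .52 .1 .137 21 .4795 .2645 .137 21
```

```text
clock: 13.8
tcp_pos: [0.4464, -0.0863, 0.1355]
orientation: [-1.778, -2.588, 0.001]
contact_force: [0.3, -0.2, -3.9]
grip_width: 0.0628
gripper_force: 56.1
t 13.8 tcp [ 0.4464 -0.0863  0.1355] psi 21.0 w 0.0628 gf 56.1 F [ 0.3 -0.2 -3.9] j7 0.2
dp [0.1475, 0.1355, -0.0016] rot [-0.001, -0.001, 0.0] dist 0.2
dp [0.3156, 0.1567, -0.0015] rot [-0.001, -0.001, 0.0] dist 0.352
```

```bash
python3 -m handwheel '[{"dp":[0.015,0.013,0],"delta_rot":[0,0,0]},{"dp":[0.045,0.04,0],"delta_rot":[0,0,0]},{"dp":[0.075,0.07,0],"delta_rot":[0,0,0]},{"dp":[0.11,0.1,0],"delta_rot":[0,0,0]},{"dp":[0.15,0.125,0],"delta_rot":[0,0,0]},{"dp":[0.19,0.14,0],"delta_rot":[0,0,0]},{"dp":[0.23,0.147,0],"delta_rot":[0,0,0]},{"dp":[0.265,0.151,0],"delta_rot":[0,0,0]},{"dp":[0.295,0.154,0],"delta_rot":[0,0,0]},{"dp":[0.31,0.156,0],"delta_rot":[0,0,0]},{"dp":[0.316,0.157,0],"delta_rot":[0,0,0]},{"dp":[0.316,0.157,0],"delta_rot":[0,0,0]}]'
python3 -m handwheel '[{"dp":[0,0,0],"delta_rot":[0,0,0]},{"dp":[0,0,0],"delta_rot":[0,0,0]}]'
python3 g.py .4795 .2645 .0374 21
```

```text
clock: 15.3
tcp_pos: [0.4805, 0.2642, 0.1359]
orientation: [1.78, 2.589, -0.002]
contact_force: [-0.1, -0.4, -4.2]
grip_width: 0.063
gripper_force: 56.0
clock: 15.55
tcp_pos: [0.4807, 0.2641, 0.1362]
orientation: [1.781, 2.588, -0.001]
contact_force: [-0.3, -0.2, -3.3]
grip_width: 0.063
gripper_force: 56.0
t 15.55 tcp [0.4807 0.2641 0.1362] psi 20.9 w 0.063 gf 56.0 F [-0.3 -0.2 -3.3] j7 -0.56
dp [0.0009, -0.001, 0.0988] rot [-0.0, 0.001, -0.001] dist 0.099
```

```bash
python3 -m handwheel '[{"dp":[0,0,0.02],"delta_rot":[0,0,0]},{"dp":[0,0,0.05],"delta_rot":[0,0,0]},{"dp":[0,0,0.075],"delta_rot":[0,0,0]},{"dp":[0,0,0.087],"delta_rot":[0,0,0]},{"dp":[0,0,0.092],"delta_rot":[0,0,0]},{"dp":[0,0,0.095],"delta_rot":[0,0,0]},{"dp":[0,0,0.097],"delta_rot":[0,0,0]},{"dp":[0,0,0.098],"delta_rot":[0,0,0]},{"dp":[0,0,0.099],"delta_rot":[0,0,0]},{"dp":[0,0,0.099],"delta_rot":[0,0,0]}]'
python3 -m handwheel '[{"dp":[0,0,0.001],"delta_rot":[0,0,0]},{"dp":[0,0,0.001],"delta_rot":[0,0,0]}]'
```

```text
clock: 16.8
tcp_pos: [0.4805, 0.2652, 0.0375]
orientation: [1.779, 2.589, 0.001]
contact_force: [-0.3, 0.4, -2.5]
grip_width: 0.0636
gripper_force: 56.2
clock: 17.05
tcp_pos: [0.4805, 0.2653, 0.0374]
orientation: [1.778, 2.589, 0.0]
contact_force: [-3.3, -2.7, 8.2]
grip_width: 0.063
gripper_force: 57.1
```

```bash
python3 -m handwheel '[{"dp":[0,0,0],"delta_rot":[0,0,0]},{"dp":[0,0,0],"delta_rot":[0,0,0]},{"dp":[0,0,0],"delta_rot":[0,0,0]},{"dp":[0,0,0],"delta_rot":[0,0,0]},{"dp":[0,0,0],"delta_rot":[0,0,0]},{"dp":[0,0,0],"delta_rot":[0,0,0]}]' 1
python3 -m handwheel '[{"dp":[0,0,-0.01],"delta_rot":[0,0,0]},{"dp":[0,0,-0.04],"delta_rot":[0,0,0]},{"dp":[0,0,-0.09],"delta_rot":[0,0,0]},{"dp":[0,0,-0.12],"delta_rot":[0,0,0]},{"dp":[0,0,-0.13],"delta_rot":[0,0,0]},{"dp":[0,0,-0.13],"delta_rot":[0,0,0]}]'
python3 g.py .56 -.03 .17 -12 .523 -.298 .15 -45
```

```text
clock: 17.8
tcp_pos: [0.4803, 0.2651, 0.0363]
orientation: [-1.779, -2.589, 0.0]
contact_force: [-0.2, 0.1, 0.0]
grip_width: 0.0858
gripper_force: 0.0
clock: 18.55
tcp_pos: [0.4804, 0.265, 0.1666]
orientation: [1.779, 2.589, 0.001]
contact_force: [-0.4, 0.3, -1.3]
grip_width: 0.0858
gripper_force: 0.0
t 18.55 tcp [0.4804 0.265  0.1666] psi 21.0 w 0.0858 gf 0.0 F [-0.4  0.3 -1.3] j7 -0.53
dp [-0.3039, -0.0315, -0.0034] rot [0.001, -0.0, 0.576] dist 0.306
dp [-0.5408, -0.1621, 0.0166] rot [0.001, -0.0, 1.152] dist 0.565
```

```bash
python3 -m handwheel '[{"dp":[-0.03,-0.003,0],"delta_rot":[0,0,0.06]},{"dp":[-0.08,-0.008,0],"delta_rot":[0,0,0.16]},{"dp":[-0.13,-0.012,0],"delta_rot":[0,0,0.27]},{"dp":[-0.18,-0.018,0],"delta_rot":[0,0,0.38]},{"dp":[-0.23,-0.023,0],"delta_rot":[0,0,0.49]},{"dp":[-0.28,-0.03,0],"delta_rot":[0,0,0.6]},{"dp":[-0.33,-0.045,0],"delta_rot":[0,0,0.71]},{"dp":[-0.38,-0.07,0],"delta_rot":[0,0,0.82]},{"dp":[-0.43,-0.1,0.005],"delta_rot":[0,0,0.93]},{"dp":[-0.48,-0.13,0.01],"delta_rot":[0,0,1.03]},{"dp":[-0.52,-0.15,0.016],"delta_rot":[0,0,1.12]},{"dp":[-0.54,-0.162,0.016],"delta_rot":[0,0,1.14]}]'
python3 -m handwheel '[{"dp":[0,0,0],"delta_rot":[0,0,0]},{"dp":[0,0,0],"delta_rot":[0,0,0]},{"dp":[0,0,0],"delta_rot":[0,0,0]}]'
python3 - <<'E'
from h import *
for n in('top','scene'):
    f=grab(n)
t=load('top');s=load('scene')
a=cv2.resize(t['img'][160:250,190:290],(400,360),interpolation=cv2.INTER_CUBIC)
b=cv2.resize(s['img'][230:350,90:223],(399,360),interpolation=cv2.INTER_CUBIC)
c=cv2.resize(t['img'][170:230,280:347],(400,360),interpolation=cv2.INTER_CUBIC)
cv2.imwrite('pics/ab3.png',np.hstack([a,b])[:, :]);cv2.imwrite('pics/sq3.png',c)
E
python3 g.py .5235 -.297 .03 -44
```

```text
clock: 20.05
tcp_pos: [0.5207, -0.2993, 0.1481]
orientation: [-2.895, -1.214, 0.005]
contact_force: [0.7, 1.0, -0.8]
grip_width: 0.0854
gripper_force: 0.0
clock: 20.42
tcp_pos: [0.5237, -0.2947, 0.1505]
orientation: [-2.892, -1.225, -0.001]
contact_force: [0.3, 1.2, -0.3]
grip_width: 0.0856
gripper_force: 0.0
t 20.52 tcp [ 0.5234 -0.2956  0.1505] psi -44.1 w 0.0855 gf 0.0 F [0.4 0.5 0.6] j7 -0.48
dp [-0.0011, 0.001, 0.1205] rot [0.0, -0.001, -0.003] dist 0.121
```

View pics/ab3.png

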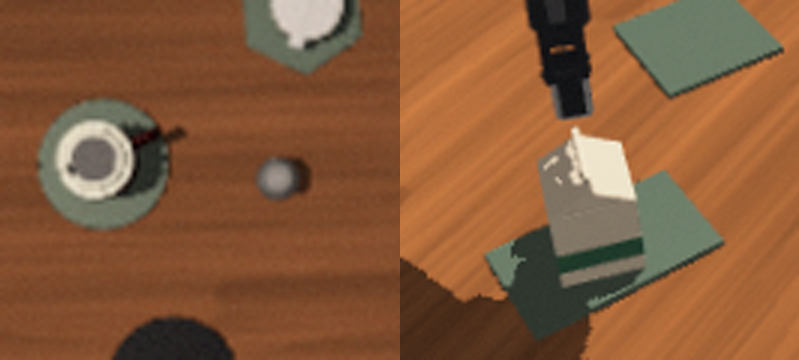

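View pics/sq3.png

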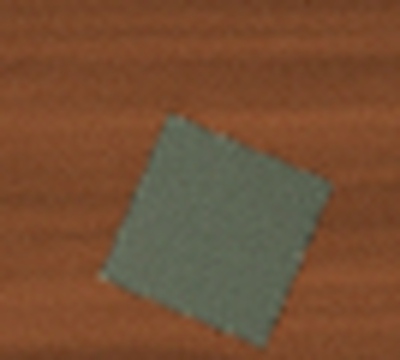

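The mug stands upright on the round pad (lid at (94,160), pad at (104,163)), the square pad is clear, and the gripper lines up with the carton's ridge.

```bash
python3 -m handwheel '[{"dp":[-0.001,0.001,0.02],"delta_rot":[0,0,0]},{"dp":[-0.001,0.001,0.05],"delta_rot":[0,0,0]},{"dp":[-0.001,0.001,0.075],"delta_rot":[0,0,0]},{"dp":[-0.001,0.001,0.095],"delta_rot":[0,0,0]},{"dp":[-0.001,0.001,0.11],"delta_rot":[0,0,0]},{"dp":[-0.001,0.001,0.12],"delta_rot":[0,0,0]},{"dp":[-0.001,0.001,0.12],"delta_rot":[0,0,0]},{"dp":[-0.001,0.001,0.12],"delta_rot":[0,0,0]}]' 1
python3 -m handwheel '[{"dp":[0,0,0],"delta_rot":[0,0,0]},{"dp":[0,0,0],"delta_rot":[0,0,0]},{"dp":[0,0,0],"delta_rot":[0,0,0]},{"dp":[0,0,0],"delta_rot":[0,0,0]},{"dp":[0,0,0],"delta_rot":[0,0,0]},{"dp":[0,0,0],"delta_rot":[0,0,0]}]' 0 45
python3 - <<'E'
from h import *
t=load('top')
A=lambda u,v:(190+u/4-.4,160+v/4-.4)
print('mug',np.round(onz(t,A(94,160),.088)*1000,1),'top',np.round(onz(t,A(95,158),.096)*1000,1),'pad',np.round(onz(t,A(104,163.5),.006)*1000,1))
c=np.mean([(176,114),(331,186),(265,345),(102,276)],0)
print('sq',np.round(onz(t,(280+c[0]/5.97-.4,170+c[1]/6-.4),.006)*1000,1))
E
python3 g.py
```

```text
clock: 21.52
tcp_pos: [0.5234, -0.2987, 0.0309]
orientation: [2.894, 1.22, 0.001]
contact_force: [-0.2, -0.2, 0.6]
grip_width: 0.0855
gripper_force: 0.0
clock: 22.28
tcp_pos: [0.5237, -0.299, 0.0314]
orientation: [2.893, 1.219, 0.002]
contact_force: [-0.4, -0.6, 6.1]
grip_width: 0.0561
gripper_force: 47.2
mug [477.7 264.8  88. ] top [479.1 263.2  96. ] pad [477.3 263.1   6. ]
sq [442.4 -85.3   6. ]
t 22.27 tcp [ 0.5237 -0.299   0.0314] psi -44.3 w 0.0561 gf 47.2 F [-0.4 -0.6  6.1] j7 -0.52
```

```bash
python3 -m handwheel '[{"dp":[0,0,-0.01],"delta_rot":[0,0,0]},{"dp":[0,0,-0.03],"delta_rot":[0,0,0]},{"dp":[0,0,-0.05],"delta_rot":[0,0,0]},{"dp":[0,0,-0.07],"delta_rot":[0,0,0]},{"dp":[0,0,-0.08],"delta_rot":[0,0,0]},{"dp":[0,0,-0.08],"delta_rot":[0,0,0]},{"dp":[0,0,-0.08],"delta_rot":[0,0,0]}]' 0 45
python3 g.py .4445 -.0845 .1114 -25
```

```text
clock: 23.15
tcp_pos: [0.5223, -0.2983, 0.1097]
orientation: [-2.894, -1.22, 0.001]
contact_force: [0.5, 0.2, -3.4]
grip_width: 0.0564
gripper_force: 47.8
t 23.15 tcp [ 0.5223 -0.2983  0.1097] psi -44.3 w 0.0564 gf 47.8 F [ 0.5  0.2 -3.4] j7 -0.49
dp [0.0987, -0.205, -0.0015] rot [-0.001, 0.0, -0.337] dist 0.227
```

```bash
python3 -m handwheel '[{"dp":[0.01,-0.02,0],"delta_rot":[0,0,-0.03]},{"dp":[0.025,-0.052,0],"delta_rot":[0,0,-0.08]},{"dp":[0.04,-0.084,0],"delta_rot":[0,0,-0.14]},{"dp":[0.056,-0.118,0],"delta_rot":[0,0,-0.2]},{"dp":[0.073,-0.152,0],"delta_rot":[0,0,-0.26]},{"dp":[0.088,-0.183,0],"delta_rot":[0,0,-0.31]},{"dp":[0.097,-0.201,0],"delta_rot":[0,0,-0.337]},{"dp":[0.099,-0.205,0],"delta_rot":[0,0,-0.337]},{"dp":[0.099,-0.205,0],"delta_rot":[0,0,-0.337]},{"dp":[0.099,-0.205,0],"delta_rot":[0,0,-0.337]}]'
python3 g.py .4445 -.0845 .0314 -25
```

```text
clock: 24.4
tcp_pos: [0.4457, -0.0856, 0.1103]
orientation: [2.651, 1.685, 0.0]
contact_force: [-0.5, -0.8, -1.9]
grip_width: 0.0559
gripper_force: 47.9
t 24.4 tcp [ 0.4457 -0.0856  0.1103] psi -25.1 w 0.0559 gf 47.9 F [-0.5 -0.8 -1.9] j7 -0.56
dp [0.0005, -0.0016, 0.0789] rot [0.0, 0.0, -0.002] dist 0.079
```

```bash
python3 -m handwheel '[{"dp":[0,-0.001,0.02],"delta_rot":[0,0,0]},{"dp":[0,-0.001,0.045],"delta_rot":[0,0,0]},{"dp":[0,-0.001,0.062],"delta_rot":[0,0,0]},{"dp":[0,-0.001,0.07],"delta_rot":[0,0,0]},{"dp":[0,-0.001,0.074],"delta_rot":[0,0,0]},{"dp":[0,-0.001,0.076],"delta_rot":[0,0,0]},{"dp":[0,-0.001,0.078],"delta_rot":[0,0,0]},{"dp":[0,-0.001,0.079],"delta_rot":[0,0,0]},{"dp":[0,-0.001,0.079],"delta_rot":[0,0,0]}]'
python3 -m handwheel '[{"dp":[0,0,0.001],"delta_rot":[0,0,0]},{"dp":[0,0,0.001],"delta_rot":[0,0,0]}]'
```

```text
clock: 25.52
tcp_pos: [0.4445, -0.084, 0.0315]
orientation: [2.649, 1.688, 0.0]
contact_force: [-0.1, 0.9, -3.3]
grip_width: 0.0556
gripper_force: 48.0
clock: 25.78
tcp_pos: [0.4445, -0.0841, 0.0313]
orientation: [2.649, 1.688, -0.0]
contact_force: [-4.1, 0.5, 11.9]
grip_width: 0.0561
gripper_force: 49.3
```

```bash
python3 -m handwheel '[{"dp":[0,0,0],"delta_rot":[0,0,0]},{"dp":[0,0,0],"delta_rot":[0,0,0]},{"dp":[0,0,0],"delta_rot":[0,0,0]},{"dp":[0,0,0],"delta_rot":[0,0,0]},{"dp":[0,0,0],"delta_rot":[0,0,0]},{"dp":[0,0,0],"delta_rot":[0,0,0]}]' 1
python3 -m handwheel '[{"dp":[0,0,-0.01],"delta_rot":[0,0,0]},{"dp":[0,0,-0.04],"delta_rot":[0,0,0]},{"dp":[0,0,-0.09],"delta_rot":[0,0,0]},{"dp":[0,0,-0.12],"delta_rot":[0,0,0]},{"dp":[0,0,-0.13],"delta_rot":[0,0,0]},{"dp":[0,0,-0.13],"delta_rot":[0,0,0]}]'
python3 g.py .610 .0875 .15 9
```

```text
clock: 26.52
tcp_pos: [0.4444, -0.084, 0.0303]
orientation: [-2.649, -1.688, -0.0]
contact_force: [0.7, -0.9, -0.3]
grip_width: 0.0852
gripper_force: 0.0
clock: 27.28
tcp_pos: [0.4444, -0.0842, 0.1605]
orientation: [2.649, 1.688, 0.001]
contact_force: [-0.2, -0.2, -0.4]
grip_width: 0.0857
gripper_force: 0.0
t 27.27 tcp [ 0.4444 -0.0842  0.1605] psi -25.0 w 0.0857 gf 0.0 F [-0.2 -0.2 -0.4] j7 -0.52
dp [0.2256, 0.0776, 0.0106] rot [0.001, 0.0, -0.593] dist 0.239
```

```bash
python3 -m handwheel '[{"dp":[0.02,0.006,0],"delta_rot":[0,0,-0.05]},{"dp":[0.06,0.02,0],"delta_rot":[0,0,-0.15]},{"dp":[0.1,0.035,0],"delta_rot":[0,0,-0.26]},{"dp":[0.14,0.049,0],"delta_rot":[0,0,-0.37]},{"dp":[0.18,0.062,0],"delta_rot":[0,0,-0.48]},{"dp":[0.21,0.073,0.01],"delta_rot":[0,0,-0.56]},{"dp":[0.226,0.078,0.01],"delta_rot":[0,0,-0.593]},{"dp":[0.226,0.078,0.01],"delta_rot":[0,0,-0.593]},{"dp":[0.226,0.078,0.01],"delta_rot":[0,0,-0.593]},{"dp":[0.226,0.078,0.01],"delta_rot":[0,0,-0.593]}]'
python3 g.py .610 .0875 .018 9
```

```text
clock: 28.52
tcp_pos: [0.6101, 0.0866, 0.1506]
orientation: [2.042, 2.386, -0.001]
contact_force: [-0.4, 0.1, -0.5]
grip_width: 0.0853
gripper_force: 0.0
t 28.52 tcp [0.6101 0.0866 0.1506] psi 8.9 w 0.0853 gf 0.0 F [-0.4  0.1 -0.5] j7 -0.35
dp [0.001, 0.0001, 0.1326] rot [-0.0, 0.001, -0.002] dist 0.133
```

```bash
python3 -m handwheel '[{"dp":[0.001,0,0.03],"delta_rot":[0,0,0]},{"dp":[0.001,0,0.06],"delta_rot":[0,0,0]},{"dp":[0.001,0,0.09],"delta_rot":[0,0,0]},{"dp":[0.001,0,0.11],"delta_rot":[0,0,0]},{"dp":[0.001,0,0.125],"delta_rot":[0,0,0]},{"dp":[0.001,0,0.132],"delta_rot":[0,0,0]},{"dp":[0.001,0,0.132],"delta_rot":[0,0,0]},{"dp":[0.001,0,0.132],"delta_rot":[0,0,0]}]' 1
python3 -m handwheel '[{"dp":[0,0,0],"delta_rot":[0,0,0]},{"dp":[0,0,0],"delta_rot":[0,0,0]},{"dp":[0,0,0],"delta_rot":[0,0,0]},{"dp":[0,0,0],"delta_rot":[0,0,0]},{"dp":[0,0,0],"delta_rot":[0,0,0]},{"dp":[0,0,0],"delta_rot":[0,0,0]}]' 0 40
python3 -m handwheel '[{"dp":[0,0,-0.01],"delta_rot":[0,0,0]},{"dp":[0,0,-0.03],"delta_rot":[0,0,0]},{"dp":[0,0,-0.06],"delta_rot":[0,0,0]},{"dp":[0,0,-0.09],"delta_rot":[0,0,0]},{"dp":[0,0,-0.12],"delta_rot":[0,0,0]},{"dp":[0,0,-0.13],"delta_rot":[0,0,0]},{"dp":[0,0,-0.13],"delta_rot":[0,0,0]}]' 0 40
python3 g.py .528 -.298 .12 -30
```

```text
clock: 29.52
tcp_pos: [0.611, 0.0891, 0.0191]
orientation: [2.04, 2.388, 0.002]
contact_force: [-0.5, 0.7, -0.1]
grip_width: 0.0855
gripper_force: 0.0
clock: 30.28
tcp_pos: [0.6108, 0.089, 0.0191]
orientation: [2.04, 2.388, 0.001]
contact_force: [-1.2, 1.2, 5.5]
grip_width: 0.0591
gripper_force: 42.8
clock: 31.15
tcp_pos: [0.6106, 0.0888, 0.149]
orientation: [2.04, 2.388, 0.001]
contact_force: [-0.4, 0.1, -1.7]
grip_width: 0.059
gripper_force: 43.4
t 31.15 tcp [0.6106 0.0888 0.149 ] psi 9.0 w 0.059 gf 43.4 F [-0.4  0.1 -1.7] j7 -0.36
dp [-0.3692, -0.142, 0.0289] rot [0.001, -0.0, 0.68] dist 0.397
```

Run:
```python
from h import *
t=grab('top'); cv2.imwrite('pics/ob4.png',cv2.resize(t['img'][155:230,280:410],None,fx=6,fy=6,interpolation=cv2.INTER_CUBIC))
```

```text
(no output)
```

View pics/ob4.png

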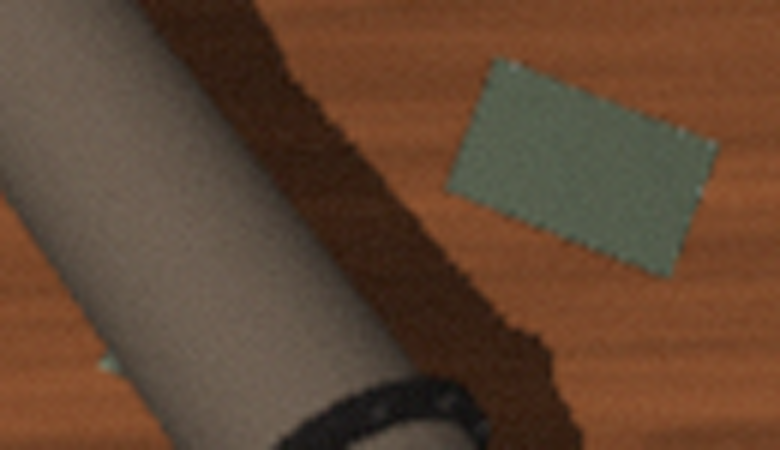

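The oblong pad is clear, with corners (497,58), (718,145), (669,278) and (446,190).

```bash
python3 -m handwheel '[{"dp":[-0.02,-0.008,0],"delta_rot":[0,0,0.04]},{"dp":[-0.055,-0.021,0],"delta_rot":[0,0,0.1]},{"dp":[-0.095,-0.036,0],"delta_rot":[0,0,0.17]},{"dp":[-0.135,-0.052,0],"delta_rot":[0,0,0.25]},{"dp":[-0.175,-0.067,0],"delta_rot":[0,0,0.32]},{"dp":[-0.215,-0.083,0],"delta_rot":[0,0,0.4]},{"dp":[-0.255,-0.098,0.01],"delta_rot":[0,0,0.47]},{"dp":[-0.295,-0.113,0.02],"delta_rot":[0,0,0.54]},{"dp":[-0.33,-0.127,0.03],"delta_rot":[0,0,0.61]},{"dp":[-0.355,-0.137,0.03],"delta_rot":[0,0,0.66]},{"dp":[-0.369,-0.142,0.03],"delta_rot":[0,0,0.68]},{"dp":[-0.369,-0.142,0.03],"delta_rot":[0,0,0.68]}]'
python3 -m handwheel '[{"dp":[0,0,0],"delta_rot":[0,0,0]},{"dp":[0,0,0],"delta_rot":[0,0,0]},{"dp":[0,0,0],"delta_rot":[0,0,0]}]'
python3 - <<'E'
from h import *
t=load('top'); print(np.round(onz(t,(280+582.5/6-.4,155+167.75/6-.4),.006)*1000,1))
E
python3 g.py .528 -.298 .0191 -30
```

```text
clock: 32.7
tcp_pos: [0.5277, -0.2985, 0.1185]
orientation: [2.721, 1.57, 0.0]
contact_force: [0.4, -0.0, -1.8]
grip_width: 0.0587
gripper_force: 43.4
clock: 33.08
tcp_pos: [0.5282, -0.2968, 0.1185]
orientation: [-2.719, -1.574, -0.001]
contact_force: [0.0, 0.0, -2.0]
grip_width: 0.0588
gripper_force: 43.4
[ 525.4 -298.9    6. ]
t 33.08 tcp [ 0.5282 -0.2968  0.1185] psi -29.9 w 0.0588 gf 43.4 F [ 0.  0. -2.] j7 -0.28
dp [-0.0011, 0.0004, 0.0994] rot [0.0, -0.0, 0.002] dist 0.099
```

```bash
python3 -m handwheel '[{"dp":[-0.001,0,0.02],"delta_rot":[0,0,0]},{"dp":[-0.001,0,0.05],"delta_rot":[0,0,0]},{"dp":[-0.001,0,0.075],"delta_rot":[0,0,0]},{"dp":[-0.001,0,0.087],"delta_rot":[0,0,0]},{"dp":[-0.001,0,0.093],"delta_rot":[0,0,0]},{"dp":[-0.001,0,0.096],"delta_rot":[0,0,0]},{"dp":[-0.001,0,0.098],"delta_rot":[0,0,0]},{"dp":[-0.001,0,0.099],"delta_rot":[0,0,0]},{"dp":[-0.001,0,0.1],"delta_rot":[0,0,0]},{"dp":[-0.001,0,0.1],"delta_rot":[0,0,0]}]'
python3 -m handwheel '[{"dp":[0,0,0.001],"delta_rot":[0,0,0]},{"dp":[0,0,0.001],"delta_rot":[0,0,0]}]'
```

```text
clock: 34.33
tcp_pos: [0.5276, -0.2988, 0.0191]
orientation: [2.72, 1.571, 0.0]
contact_force: [-1.3, -0.0, 5.8]
grip_width: 0.0593
gripper_force: 44.1
clock: 34.58
tcp_pos: [0.5276, -0.2989, 0.0191]
orientation: [2.719, 1.571, -0.0]
contact_force: [-4.3, 2.2, 13.7]
grip_width: 0.0589
gripper_force: 45.0
```

Seated. I release, rise and pull back to the right for a final look.

```bash
python3 -m handwheel '[{"dp":[0,0,0],"delta_rot":[0,0,0]},{"dp":[0,0,0],"delta_rot":[0,0,0]},{"dp":[0,0,0],"delta_rot":[0,0,0]},{"dp":[0,0,0],"delta_rot":[0,0,0]},{"dp":[0,0,0],"delta_rot":[0,0,0]},{"dp":[0,0,0],"delta_rot":[0,0,0]}]' 1
python3 -m handwheel '[{"dp":[0,0,-0.01],"delta_rot":[0,0,0]},{"dp":[0,0,-0.04],"delta_rot":[0,0,0]},{"dp":[0,0,-0.09],"delta_rot":[0,0,0]},{"dp":[0,0,-0.14],"delta_rot":[0,0,0]},{"dp":[0,0,-0.19],"delta_rot":[0,0,0]},{"dp":[-0.05,0,-0.2],"delta_rot":[0,0,0.08]},{"dp":[-0.1,0,-0.2],"delta_rot":[0,0,0.16]},{"dp":[-0.15,0,-0.2],"delta_rot":[0,0,0.24]},{"dp":[-0.2,0,-0.2],"delta_rot":[0,0,0.32]},{"dp":[-0.24,0,-0.2],"delta_rot":[0,0,0.4]},{"dp":[-0.25,0,-0.2],"delta_rot":[0,0,0.4]},{"dp":[-0.25,0,-0.2],"delta_rot":[0,0,0.4]}]'
python3 - <<'E'
from h import *
t=grab('top');s=grab('scene')
cv2.imwrite('pics/end_t.png',cv2.resize(t['img'][130:236,192:404],None,fx=3.75,fy=3.75,interpolation=cv2.INTER_CUBIC))
cv2.imwrite('pics/end_s.png',cv2.resize(s['img'][150:350,100:300],None,fx=3,fy=3,interpolation=cv2.INTER_CUBIC))
E
python3 g.py
```

```text
clock: 35.33
tcp_pos: [0.5273, -0.2987, 0.0173]
orientation: [-2.72, -1.571, 0.0]
contact_force: [0.5, -0.8, 0.4]
grip_width: 0.0854
gripper_force: 0.0
clock: 36.83
tcp_pos: [0.4026, -0.5151, 0.2173]
orientation: [-2.978, -1.0, -0.001]
contact_force: [0.4, 1.1, -0.9]
grip_width: 0.0853
gripper_force: 0.0
t 36.92 tcp [ 0.404  -0.5135  0.2173] psi -52.7 w 0.0855 gf 0.0 F [ 0.9 -0.8 -0.5] j7 -0.18
```

View pics/end_t.png

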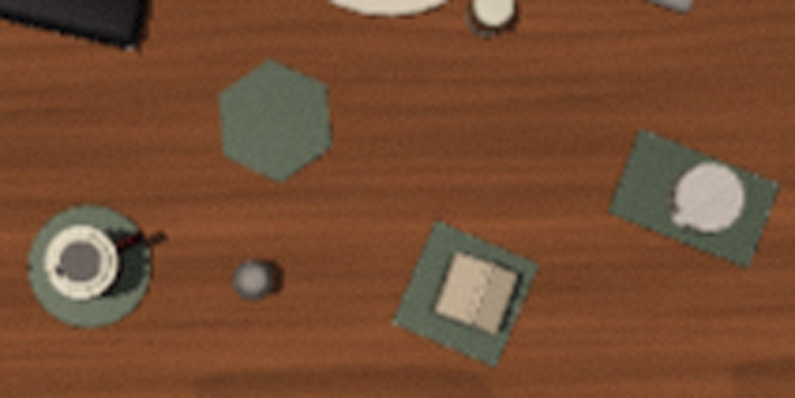

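View pics/end_s.png

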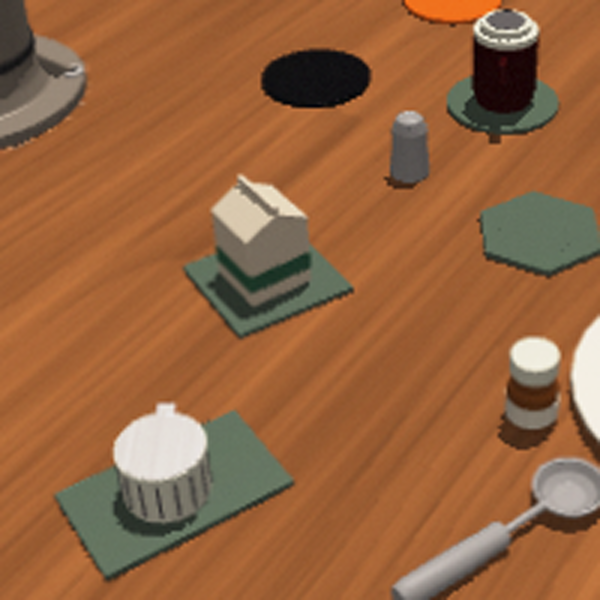

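Run:
```python
from h import *
t=load('top')
s=load('scene')
A=lambda u,v:(192+(u+.5)/3.75-.5,130+(v+.5)/3.75-.5)
B=lambda u,v:(100+(u+.5)/3-.5,150+(v+.5)/3-.5)
Z=lambda p,z:np.round(onz(t,A(*p),z)*1000,1)[:2]
print('tub',Z((709.5,198),.048),'obl',Z(np.mean([(642,131),(778,184),(748,267),(609,211)],0),.006), 'tri',tri(t,A(709.5,198),s,B(161,447)))
print('mug',Z((82,262),.088),'round',Z((90,267),.006))
print('carton eaves',Z(np.mean([(457,251),(519,270),(497,334),(434,312)],0),.075),'sq',Z(np.mean([(440,222),(537,267),(496,366),(393,324)],0),.006))
```

```text
tub [ 522.9 -302.2] obl [ 525.6 -299.2] tri (array([ 0.52495547, -0.30159718,  0.04400554]), np.float64(0.004942066919669856))
mug [478.  263.4] round [476.1 263. ]
carton eaves [443.2 -84.9] sq [441.5 -84.7]
```

All three stand upright, within about 4 mm of their pads' centres, and the bystanders show no visible shift. I hand in.

```bash
python3 -c "
from bench import r
print(r.hand_in())"
```

```text
the job is handed in; nothing more can be done
None
```

I handed the job in at about 37 s: the mug is on the round pad, the carton on the square pad and the tub on the oblong pad, each upright and about 4 mm or less from its pad's centre in the last picture; the hand-in returned no verdict.

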